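# Lever a heavy plate up onto its prop

### The arm

A 6-joint arm with a two-finger parallel gripper is mounted at the origin on a cart in front of the work surface, level with it; the furniture and walls round the work are solid. World frame = base frame: x ahead of the robot, y to its left, z up, the work surface at z = 0. Lengths are in mm, angles in rad, forces in N, time in s.
With the tool pointing down it reaches from about 350 to 875 mm from the base axis. Payload 4.2 kg.
Tool frame: the origin (TCP) lies between the finger pads; the fingertips stand 14 mm ahead of it and the grasp point (between the pads) lies 5 mm behind it; z points along the fingers, y is the line along which they close (so a half turn about z gives the same grasp; the last joint's range is limited). The gripper opens to 85 mm and grips with 20 to 120 N. Pads are 22 mm wide; open, the fingers measure 114 mm over their backs; the gripper's body (76 mm by 85 mm) begins 54 mm behind the grasp point. The pads swing forward as they close: fully open they stand 13 mm farther back than shut.
Start: joints at [1.582, 0.385, 0.008, 0, -1.194, -0.259], TCP at [153.263, 605.896, 245.312] pointing down, gripper open.
Joint ranges: [-3.14, 3.14], [-1.21, 2.06], [-1.07, 1.41], [-3.16, 2.05], [-2.99, -0.16], [-3.1, 3.1]. Speed limits (rad/s): [2.79, 2.79, 3.14, 3.14, 3.14, 3.14].

### API

Orientations are given as a unit quaternion [x, y, z, w].
In Python, from bench import * gives the robot as it stands.
- The arm moves only by the tool carry_out, never from a script. Its argument "motion" is a list of rows, each a list of 7 numbers: the turn, a rotation vector about the tool's x, y, z in rad, then the shift along the tool's x, y, z in mm, then the opening, from -1 (shut) to 1 (fully open), so that 0 is half open. A call has 1 to 5 rows; each row is the pose to reach, as a shift and turn from the pose commanded when the call began, along the tool's axes at that moment; what a row does not reach only later rows make up. A row lasts 1/8 s, in which the tool goes at most 62.5 mm and 10.7 degrees, less where a joint would pass 70% of its speed; a pose out of reach is approached as far as the arm can. A call with a gripper value outside its range is refused whole. The fingers move at their own pace and stop on an object; the grip force is fixed at half the most. Time passes only in rows, so rows that repeat a pose let the fingers close. It gives the time, the measured TCP pose, the force, the opening and the grip force at its end, in the units of the state.
- read_state(): the state, without advancing time (a new reading comes with each control period).
- get_image(name): name is "scene" or "side" or "wrist"; returns a dict with "color" (420x560x3 uint8, blue, green, red), "mtx" (3x3 intrinsics, pixels), "position" and "orientation" of the camera in the world. Camera axes: x right, y down, z forward; pixel columns grow to the right and rows downward; lengths in mm; the calibration is good to about 2 mm. A picture is of the moment at which its call begins. There is no depth.
- job_done(): hands the job in; it is judged then, once.
The state is a dict: "clock": time; "joints": joint angles; "joint_vel": joint speeds; "joint_efforts": joint torques, N m; "position": TCP position; "ee_rot": TCP orientation; "contact_force": force on the tool from outside, world axes, zero at the start; "wrist_torque": the same for the moment, N m; "gripper_width": finger opening in mm; "grasp_force": force on a finger pad.
Only numpy, scipy, OpenCV 4.12 (cv2) and the standard library are available. Lean on these libraries where they do the work, as an engineer would, in place of code of your own. Each camera call takes 0.05 s, during which the arm holds its last target. There are 200 camera calls.

### The job

The heavy test plate lies flat on its stand. Take the pry bar by its grip, put its tip under the plate's front edge with the bar lying over the fulcrum block, and lever the plate up until the spring prop has swung fully in under it; then let the plate down on the prop, draw the bar out and lay it flat on the bench clear of the stand and the fulcrum, without knocking over or pushing aside the loupe, the bottle or the roll of tape.

Things in the scene. Friction and masses are not known exactly. Their poses are not given: they have to be found in the camera images.
- stand: Low grey stand fixed to the bench, 145 deep, 144 wide, carrying the heavy dark plate (135 deep, 130 wide, 22 thick, 3.6 to 6 kg, hinged at its rear edge) with a green relay board on top, its top 81 above the bench. Origin: on the bench straight below the middle of the plate's lower front edge; +x points from that edge into the stand to the hinge (135 away, 30 high), z up.
- mouth (a point): Middle of the mouth for the bar: the gap under the plate's front edge at mid-width, 22 high from the bench to the plate's underside, 38 wide between two fixed blocks, 32 deep to a fixed cross bar. The point is at the front edge, 11 above the bench (lies at x 0, y 0 of the stand, same axes, fixed to the stand).
- plate (a joint): Angle of the heavy plate, rad: 0 lying flat, grows as the front edge rises (1 mm of rise is 0.0074). The prop swings in at about 0.065 to 0.075; propped it reads about 0.06. Unpropped it falls back by its own weight.
- prop (a joint): Steel spring prop, a finger 24 long, 14 wide, 8 thick, at the stand's front, 45 mm to the stand's +y side of the mouth's middle. Rad: about 0 leaning outward against the plate's front edge; as the edge rises its spring swings it in under the edge to about 0.62 (upright, end stop), and holds the edge 8 mm up. Lowered too soon, the plate catches it half-way.
- fulcrum_top (a point): Middle of the rounded top (radius 8, axis along y) of the dark fulcrum block, 30 mm above the bench, 33 to 41 mm in front of the plate's edge, in line with the mouth; x axis level, toward the mouth. The bar lies across it between two cheeks, 28 apart, that rise 14 above the top.
- pry_bar: Loose pry bar, 215 long, 0.22 kg, lying on its straight flat underside. Origin: on the underside at the front end of the grip; +x points to the tip, z to the upper side. Grey grooved grip from x -105 to 0 (20 wide, 16 high), bare steel blade from x 0 to +110 (16 wide, 6 thick, rounded end). Balance point about x -26.
- bar_grip (a point): Half-way up the grip of the pry bar, 60 mm behind the grip's front end (bar x -60, z +8); it can be held here across its 20 mm width. Axes as the bar's. Beware: a grey drawer cabinet, 190 high, stands to the left of the bar, its near side at about y = 0.12, x 0.33 to 0.57.
- bar_tip (a point): Tip of the pry bar's blade (bar x = +110, half-way through its 6 mm thickness). Axes as the bar's.
- loupe: Bystander: black cylindrical loupe, 37 wide, 30 high, standing on the bench; origin under its centre.
- flux_bottle: Bystander: small amber bottle with black cap, 32 wide, 58 high, standing on the bench; origin under its centre.
- tape_green: Bystander: roll of pale green tape lying flat, 82 across, 18 high; origin under its centre.
- fulcrum: Fulcrum block bolted to the bench, foot 34 x 64, 44 high with its cheeks; origin on the bench below point fulcrum_top, same axes. Beware: a tall blue oscilloscope stands behind, from about x = 0.6 on, and overhangs the bench there.
Things that resemble listed ones, but are neither listed nor needed, are in the scene too. Leave any green look-alike of the fulcrum alone.

How it is judged:
By the outcome, as a careful person would: the job done as asked, in the order asked, and still so for the second after the job is handed in, with the robot touching nothing.
It also fails if it takes over 59 s, if anything falls off the work surface, if the arm or the gripper's body presses on something with over 40 N, if the wrist force passes 120 N, or if a joint passes its speed limit or range.

## Working session

There is one attempt and no reset: what is moved stays moved. The work goes in short steps, Python scripts to look and compute and a tool call to move; the robot and the scene stay as the last step left them, time stands still between calls to the robot, and variables do not carry over. Pictures are saved under pics/ and viewed, at most 10 in all, crops included, and the job is handed in when it is done.

Besides the shell and the picture viewer there is one more tool, called after "Emit:" by a JSON object that holds its "op" and its "data". carry_out: Moves the arm, as the interface text tells. Its arguments: {"type":"object","properties":{"motion":{"type":"array"}},"required":["motion"]}

```bash
ls; mkdir -p pics; cat > h.py <<'E'
from bench import *
import numpy as np, cv2
from scipy.spatial.transform import Rotation as R
def snap(name,fn=None,crop=None,sc=1):
    im=get_image(name); c=im["color"]
    if crop: x0,y0,x1,y1=crop; c=c[y0:y1,x0:x1]
    c=cv2.resize(c,None,fx=sc,fy=sc,interpolation=cv2.INTER_CUBIC)
    if fn: cv2.imwrite("pics/"+fn,c)
    return im
def ray(im,u,v):
    d=R.from_quat(im["orientation"]).as_matrix()@np.linalg.inv(im["mtx"])@[u,v,1]
    return np.array(im["position"],float),d
def onz(im,u,v,z):
    p,d=ray(im,u,v); return p+d*(z-p[2])/d[2]
def proj(im,P):
    c=R.from_quat(im["orientation"]).inv().apply(np.array(P,float)-im["position"]); q=im["mtx"]@c.T if c.ndim==1 else (im["mtx"]@c.T)
    return (q[:2]/q[2]).T
E
python3 - <<'E'
from h import *
for n in("scene","side"):
    im=snap(n,n+"0.png",sc=1.4); print(n,im["position"],im["orientation"],im["mtx"][0,0])
    np.save(n+"0.npy",im,allow_pickle=True)
print(read_state())
E
```

```text
pics
scene [ -198.32975517 -1002.52240725   520.18886941] [ 0.78002091 -0.30351629  0.20788706 -0.5061899 ] 490.69797250784126
side [358.00051671 655.99100485 823.00318629] [-0.10818666  0.90248438 -0.41450902  0.04471986] 543.403047073814
{'clock': 0.1, 'joints': array([ 1.58157584e+00,  3.85497668e-01,  6.78735475e-03, -4.12071828e-04,
       -1.19400071e+00, -2.58587339e-01]), 'joint_vel': array([-2.65942803e-05, -2.50423576e-03,  3.74975897e-03,  4.17745806e-04,
        1.52690830e-03, -1.64664736e-04]), 'joint_efforts': array([-2.18160121e-04, -3.93318307e+01,  1.88928777e+01,  4.19793874e+00,
       -2.60389104e-03,  3.31567648e-06]), 'position': array([153.17390676, 605.4448263 , 244.3332054 ]), 'ee_rot': array([ 9.92323858e-01, -1.23662474e-01, -6.12259992e-05,  9.74391412e-04]), 'contact_force': array([ 0.10690761,  0.01547122, -0.74390582]), 'wrist_torque': array([-0.00370766, -0.05937631,  0.05373564]), 'grasp_force': 0.0, 'gripper_width': 85.33255006991868}
```

View pics/scene0.png

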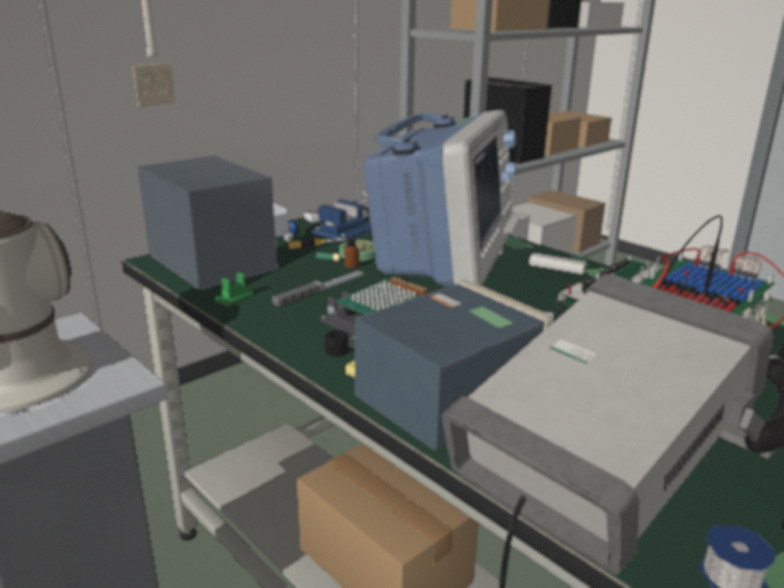

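View pics/side0.png

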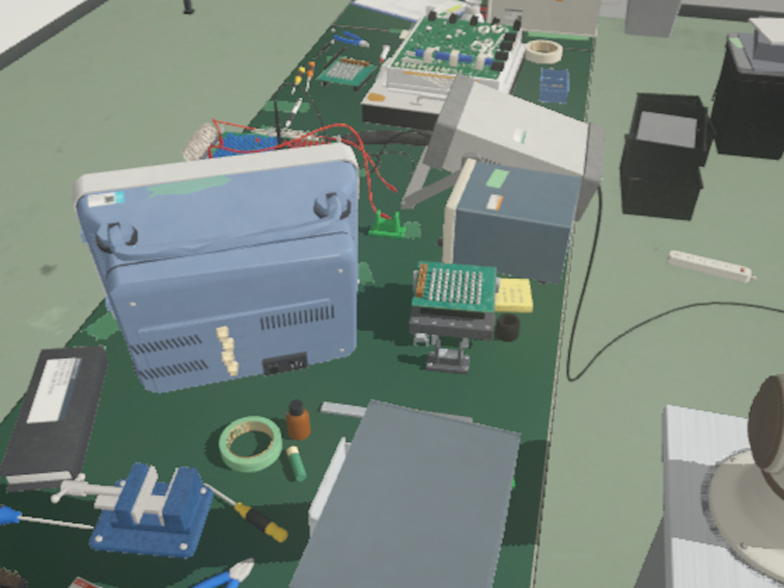

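Scene (784x588 views): bar at scene (275,297)→(362,275), tip to the right, next to cabinet. Side: fulcrum dark (447,355), stand/plate (453,300), loupe (510,327), bottle (298,420), tape (250,443). Look-alikes: green fulcrums (side 388,225; scene 235,288); for the bar: screwdriver (side 250,515) and white rod (scene 557,263) – neither has grey grip + steel blade. I choose the bar at scene (275..362).

```bash
python3 - <<'E'
from h import *
s=np.load("scene0.npy",allow_pickle=True).item(); d=np.load("side0.npy",allow_pickle=True).item()
for n,u,v,z in[("griprear",275,299,8),("gripfront",321,287,8),("tip",362,274,3),("loupe",337,352,0)]: print(n,onz(s,u/1.4,v/1.4,z).round())
for n,u,v,z in[("tip",321,408,3),("fulL",429,366,0),("fulR",468,370,0),("bottle",298,436,0),("tape",250,447,9),("loupe",509,336,0),("plateFL",411,302,81),("plateFR",496,309,81),("plateBL",419,263,81),("plateBR",497,267,81),("yellow",512,310,0),("gcorner",519,434,190),("ccorner",371,402,190)]: print(n,onz(d,u/1.4,v/1.4,z).round())
snap("scene","c1.png",(170,170,320,270),5)
snap("side","c2.png",(270,170,400,280),6)
E
```

```text
griprear [421. -40.   8.]
gripfront [517. -51.   8.]
tip [625. -43.   3.]
loupe [ 390. -256.    0.]
tip [628. -26.   3.]
fulL [ 496. -148.    0.]
fulR [ 437. -154.    0.]
bottle [644.  28.   0.]
tape [697.  68.   9.]
loupe [ 386. -244.    0.]
plateFL [ 536. -195.   81.]
plateFR [ 410. -210.   81.]
plateBL [ 545. -291.   81.]
plateBR [ 422. -312.   81.]
yellow [ 389. -308.    0.]
gcorner [350. 114. 190.]
ccorner [515. 108. 190.]
```

View pics/c1.png

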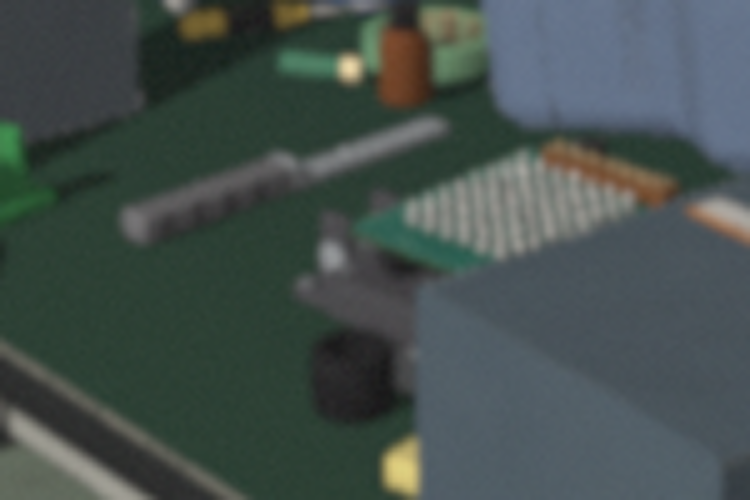

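View pics/c2.png

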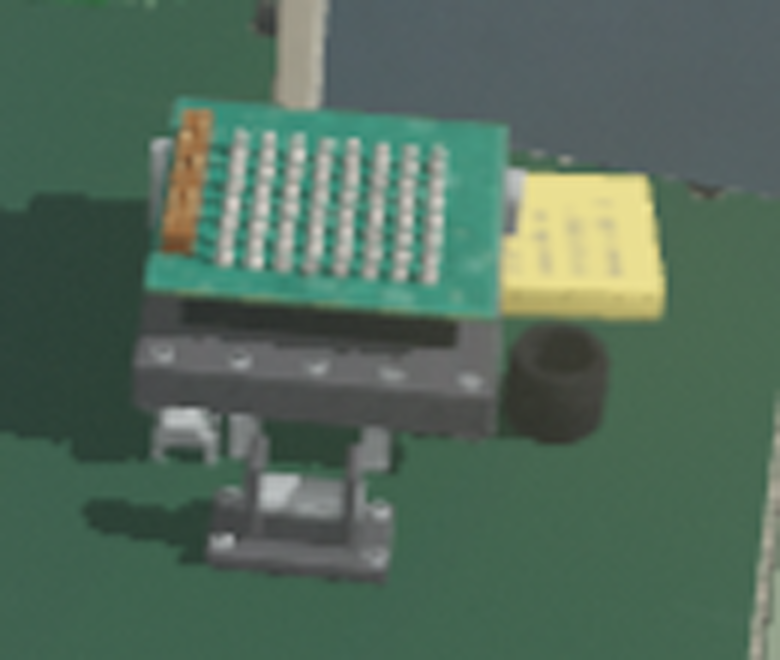

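Crops: c1 confirms the bar (grooved grey grip from (125,225) to (295,165), steel blade tip (445,125)). c2 shows the dark fulcrum with cheeks at (305,520), mouth behind it, prop at (185,435), loupe (557,385).

Emit:
{"op": "carry_out", "data": {"motion": [[0,0,0,37,47,-12,1],[0,0,0,74,94,-24,1],[0,0,0,111,141,-36,1],[0,0,0,148,188,-48,1],[0,0,0,186,236,-50,1]]}}

```text
clock: 0.82
position: [276.3, 329.9, 296.3]
ee_rot: [0.992, -0.123, 0.0, -0.001]
contact_force: [1.0, 0.4, 0.4]
gripper_width: 85.2
grasp_force: 0.0
```

Emit:
{"op": "carry_out", "data": {"motion": [[0,0,0,37,47,0,1],[0,0,0,74,94,0,1],[0,0,0,111,141,0,1],[0,0,0,148,188,0,1],[0,0,0,186,236,0,1]]}}

```text
clock: 1.45
position: [398.4, 55.2, 295.7]
ee_rot: [0.992, -0.123, 0.001, -0.0]
contact_force: [1.2, 1.2, -0.3]
gripper_width: 85.0
grasp_force: 0.0
```

Emit:
{"op": "carry_out", "data": {"motion": [[0,0,-0.12,37,47,0,1],[0,0,-0.248,65,82,0,1],[0,0,-0.248,65,82,0,1],[0,0,-0.248,65,82,0,1]]}}

```text
clock: 1.95
position: [440.7, -38.4, 295.1]
ee_rot: [1.0, -0.001, -0.0, -0.0]
contact_force: [0.7, 0.5, 0.4]
gripper_width: 85.7
grasp_force: 0.0
```

```bash
python3 - <<'E'
from h import *
st=read_state();print(st["clock"],st["position"],R.from_quat(st["ee_rot"]).as_matrix().round(3),st["joints"].round(2))
im=snap("wrist","w1.png",sc=1.4); np.save("w1.npy",im,allow_pickle=True); print(im["position"])
s=snap("side"); np.save("s1.npy",s,allow_pickle=True)
for n,u,v,z in[("plateL",137,402,22),("plateR",495,437,22),("footFL",207,565,0),("footFR",388,580,0),("cheekL",250,440,44),("cheekR",357,445,44),("prop",185,455,0)]: print(n,onz(s,u/6+270,v/6+170,z).round(1))
E
```

```text
1.95 [440.72431163 -38.38021616 295.07838463] [[ 1.    -0.001 -0.001]
 [-0.001 -1.     0.   ]
 [-0.001 -0.    -1.   ]] [ 0.28  0.03 -0.32 -0.   -1.22  1.29]
[511.15045858 -38.17459705 422.8817684 ]
plateL [ 536.  -192.7   22. ]
plateR [ 407.5 -205.7   22. ]
footFL [ 498.2 -139.5   -0. ]
footFR [ 435.  -147.6    0. ]
cheekL [ 488.6 -159.9   44. ]
cheekR [ 452.1 -166.4   44. ]
prop [ 517.5 -192.4    0. ]
```

View pics/w1.png

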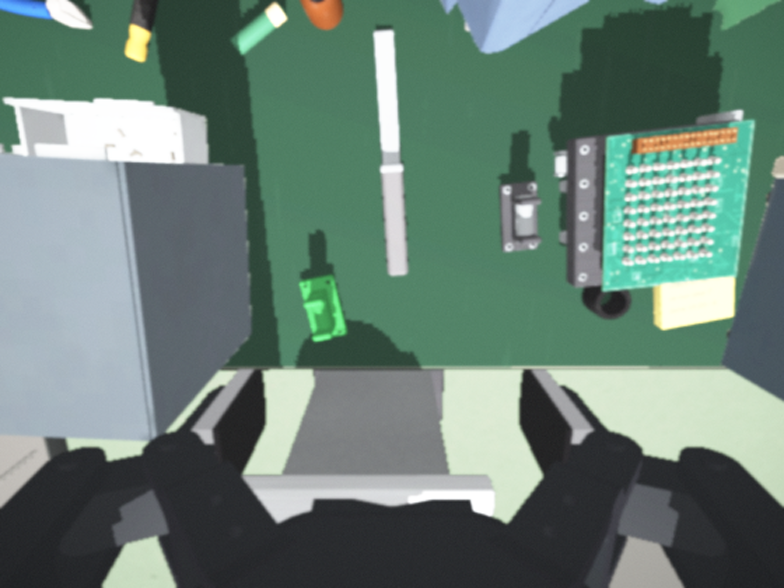

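Wrist view: bar rear end (398,274), tip (384,31); fulcrum foot (501..539,183..251); plate front edge (568,140)-(572,287); loupe (606,302).

```bash
python3 - <<'E'
from h import *
im=np.load("w1.npy",allow_pickle=True).item()
for n,u,v,z in[("rear",398,274,16),("gripfront",391,168,16),("tip",384,31,6),("footA",501,184,5),("footB",505,251,5),("footC",537,184,5),("footD",540,249,5),("bumpA",514,205,30),("bumpB",514,237,30),("bumpC",537,205,30),("bumpD",537,237,30),("plA",568,140,44),("plB",571,287,44),("loupe",606,302,30),("greenful",322,308,0),("bottle",322,10,58)]: print(n,onz(im,u/1.4,v/1.4,z).round(1))
E
```

```text
rear [414.8 -43.9  16. ]
gripfront [513.5 -37.2  16. ]
tip [625.7 -31.2   6. ]
footA [ 499.1 -140.7    5. ]
footB [ 435.4 -149.2    5. ]
footC [ 499.1 -174.5    5. ]
footD [ 437.4 -183.4    5. ]
bumpA [ 481.6 -147.5   30. ]
bumpB [ 452.9 -149.8   30. ]
bumpC [ 481.6 -168.1   30. ]
bumpD [ 452.9 -170.9   30. ]
plA [ 535.5 -184.1   44. ]
plB [ 409.2 -201.5   44. ]
loupe [ 390.6 -242.8   30. ]
greenful [374.9  34.3   0. ]
bottle [625.1  13.7  58. ]
```

Emit:
{"op": "carry_out", "data": {"motion": [[0,0,-0.06,17,3,60,1],[0,0,-0.06,17,3,120,1],[0,0,-0.06,17,3,180,1],[0,0,-0.06,17,3,230,1],[0,0,-0.06,17,3,255,1]]}}

```text
clock: 2.68
position: [456.6, -40.4, 38.2]
ee_rot: [1.0, 0.031, -0.002, 0.0]
contact_force: [-0.3, 0.4, -0.1]
gripper_width: 85.2
grasp_force: 0.0
```

Emit:
{"op": "carry_out", "data": {"motion": [[0,0,0,0,0,15,1],[0,0,0,0,0,22,1],[0,0,0,0,0,22,0],[0,0,0,0,0,22,-0.6],[0,0,0,0,0,22,-1]]}}

```text
clock: 3.3
position: [458.5, -41.2, 19.0]
ee_rot: [1.0, 0.03, 0.001, -0.0]
contact_force: [-0.8, -0.1, -0.2]
gripper_width: 32.4
grasp_force: 0.0
```

Emit:
{"op": "carry_out", "data": {"motion": [[0,0,0,0,0,0,-1],[0,0,0,0,0,0,-1],[0,0,0,0,0,0,-1]]}}

```text
clock: 3.68
position: [458.5, -41.3, 19.1]
ee_rot: [1.0, 0.03, 0.001, -0.0]
contact_force: [-1.5, 1.8, 5.5]
gripper_width: 17.8
grasp_force: 59.3
```

Emit:
{"op": "carry_out", "data": {"motion": [[0,0,0,-10,0,-12,-1],[0,0,0,-40,0,-35,-1],[0,0,0,-55,0,-85,-1],[0,0,0,-55,0,-135,-1],[0,0,0,-55,0,-150,-1]]}}

```text
clock: 4.3
position: [403.3, -44.6, 171.7]
ee_rot: [1.0, 0.03, 0.003, -0.001]
contact_force: [0.9, -0.7, -2.2]
gripper_width: 18.1
grasp_force: 59.1
```

Emit:
{"op": "carry_out", "data": {"motion": [[0,0,0.17,0,0,0,-1],[0,0,0.34,0,0,0,-1],[0,0,0.51,0,0,0,-1],[0,0,0.68,0,0,0,-1],[0,0,0.85,0,0,0,-1]]}}

```text
clock: 4.92
position: [401.5, -45.0, 168.2]
ee_rot: [0.922, -0.388, -0.001, 0.0]
contact_force: [0.8, 0.6, -2.6]
gripper_width: 18.5
grasp_force: 59.0
```

Emit:
{"op": "carry_out", "data": {"motion": [[0,0,0.17,0,0,0,-1],[0,0,0.34,0,0,0,-1],[0,0,0.51,0,0,0,-1],[0,0,0.65,0,0,0,-1],[0,0,0.65,0,0,0,-1]]}}

```text
clock: 5.55
position: [401.9, -44.9, 168.3]
ee_rot: [0.752, -0.659, -0.0, 0.0]
contact_force: [-0.7, -0.5, -2.8]
gripper_width: 18.2
grasp_force: 59.0
```

```bash
cat >> h.py <<'E'
YAW=-1.441; EDGE=np.array([472.2,-197,0.]); FS=-35.; L=168.; H=19.
def barpose(th,T,clr=0,lat=0,yaw=None):
    """TCP pose: bar tip-down by th, tip T beyond fulcrum contact, clr above the bump, lat toward stand +y"""
    yaw=YAW if yaw is None else yaw
    M=R.from_euler('z',YAW).as_matrix(); e=M@[1,0,0]; f=M@[0,1,0]; z=np.array([0,0,1.])
    n=e*np.sin(th)+z*np.cos(th); d=e*np.cos(th)-z*np.sin(th)
    p=EDGE+FS*e+22*z+(8+clr+H)*n+(T-L)*d+lat*f
    return p,np.column_stack([d,-f,-n])
def delta(p,M,st=None):
    st=st or read_state(); M0=R.from_quat(st["ee_rot"]).as_matrix()
    return R.from_matrix(M0.T@M).as_rotvec().round(3), (M0.T@(p-st["position"])).round(1)
E
python3 - <<'E'
from h import *
st=read_state();print(st["clock"],st["position"].round(1),st["joints"].round(2),st["contact_force"].round(1))
im=snap("wrist","w2.png",sc=1.4); np.save("w2.npy",im,allow_pickle=True)
for a in[(.55,-15,15),(.55,-10,3),(.55,48,2)]:
    p,M=barpose(*a); print(a,p.round(1),*delta(p,M))
E
```

```text
5.55 [401.9 -44.9 168.3] [ 0.29  0.09 -0.61 -0.   -0.87 -0.16] [-0.7 -0.5 -2.8]
(0.55, -15, 15) [450.3 -29.4 153.5] [ 0.001 -0.55   0.003] [ -9.  -49.8  14.8]
(0.55, -10, 3) [450.1 -27.4 140.6] [ 0.001 -0.55   0.003] [-11.  -49.8  27.7]
(0.55, 48, 2) [456.4 -75.9 109.4] [ 0.001 -0.55   0.003] [ 38.  -49.7  58.8]
```

View pics/w2.png

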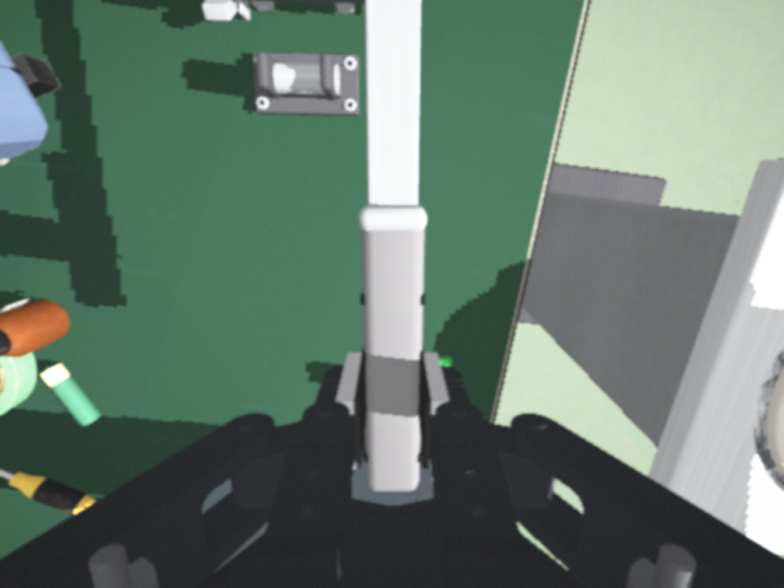

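Fulcrum now at (306,83) px, foot level in the picture; bar dead-centre (u≈393) and straight in the grip.

Emit:
{"op": "carry_out", "data": {"motion": [[0,-0.1,0,-5,-25,0,-1],[0,-0.25,0,-12,-50,0,-1],[0,-0.4,0,-12,-50,0,-1],[0,-0.55,0,-12,-50,10,-1],[0,-0.55,0,-12,-50,10,-1]]}}

```text
clock: 6.22
position: [451.0, -28.2, 156.6]
ee_rot: [0.722, -0.636, -0.205, -0.178]
contact_force: [0.4, -0.5, -2.5]
gripper_width: 18.2
grasp_force: 59.1
```

```bash
python3 - <<'E'
from h import *
w=np.load("w2.npy",allow_pickle=True).item()
for u,v in[(254,54),(358,55),(253,112),(358,114)]: print("foot",onz(w,u/1.4,v/1.4,5).round(1))
st=read_state();print(st["clock"],st["position"].round(1),st["joints"].round(2),st["contact_force"].round(1))
# predicted grip front top corners, tip in w2-like check via side camera now
p,M=st["position"],R.from_quat(st["ee_rot"]).as_matrix()
s=snap("side"); W=snap("wrist")
tip=p+M@[168,0,16]; print("tip pred",tip.round(1),"side px",proj(s,tip).round(1),"wrist",proj(W,tip).round(1))
for a in[(.55,-15,15),(.55,0,3),(.55,48,2)]:
    q,N=barpose(*a); print(a,q.round(1),*delta(q,N))
a=cv2.resize(s["color"][190:300,260:360],None,fx=5,fy=5,interpolation=2); b=cv2.resize(W["color"],None,fx=.75,fy=.75)
c=np.zeros((560,800,3),np.uint8); c[:550,:500]=a; c[:200,500:]=b[:200,60:360]; c[200:515,500:]=0
c[220:420,500:]=cv2.resize(W["color"][0:133,180:380],(300,200)); cv2.imwrite("pics/m3.png",c)
E
```

```text
foot [ 501.4 -171.9    5. ]
foot [ 439.  -179.7    5. ]
foot [ 500.6 -139.2    5. ]
foot [ 435.3 -146.8    5. ]
6.225 [451.  -28.2 156.6] [-0.09  0.31 -0.25 -0.58 -1.2   0.48] [ 0.4 -0.5 -2.5]
tip pred [ 467.8 -162.    55.2] side px [322.  240.4] wrist [ 277.2 -158.5]
(0.55, -15, 15) [450.3 -29.4 153.5] [ 0.001 -0.002  0.001] [4.6 0.8 2.7]
(0.55, 0, 3) [451.2 -35.8 135.4] [ 0.001 -0.002  0.001] [19.6  0.8 14.7]
(0.55, 48, 2) [456.4 -75.9 109.4] [ 0.001 -0.002  0.001] [67.6  0.9 15.8]
```

View pics/m3.png

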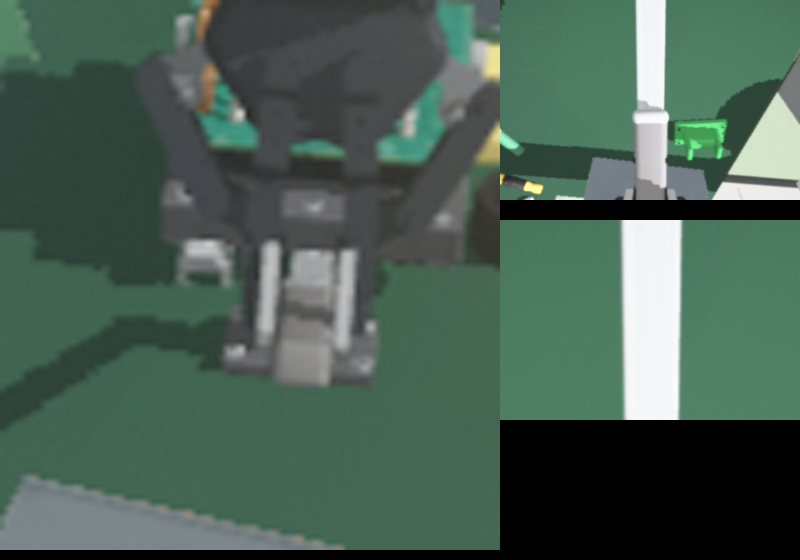

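Side crop: grip rear at (302,365), bar lined up over the fulcrum between its bolts (235,355)/(370,355); prop at (205,258) leaning. Alignment good; going in.

Emit:
{"op": "carry_out", "data": {"motion": [[0,0,0,10,1,6,-1],[0,0,0,20,1,13,-1],[0,0,0,20,1,13,-1]]}}

```text
clock: 6.7
position: [450.7, -36.2, 135.8]
ee_rot: [0.724, -0.634, -0.205, -0.178]
contact_force: [-0.3, -0.5, -2.0]
gripper_width: 18.0
grasp_force: 59.2
```

```bash
python3 - <<'E'
from h import *
s=snap("scene"); d=snap("side"); st=read_state()
p,M=st["position"],R.from_quat(st["ee_rot"]).as_matrix()
c=s["color"].copy(); 
pts={"tip":[168,0,16],"gf":[58,0,11],"rear":[-47,0,11],"reartop":[-47,0,3]}
for k,v in pts.items(): print(k,proj(s,p+M@v).round(1),proj(d,p+M@v).round(1))
for v in([168,0,19],[58,0,19],[-47,0,19]):
    u=proj(s,p+M@v).round().astype(int); c[u[1],u[0]]=(0,0,255)
a=cv2.resize(c[190:270,180:300],None,fx=5,fy=5,interpolation=0)
c=d["color"].copy()
for v in([-47,0,19],[-47,0,3]):
    u=proj(d,p+M@v).round().astype(int); c[u[1],u[0]]=(0,0,255)
b=cv2.resize(c[220:300,300:340],None,fx=5,fy=5,interpolation=0)
cv2.imwrite("pics/m4.png",np.hstack([a,b])); print(st["contact_force"],st["position"])
for a in[(.55,48,2)]:
    q,N=barpose(*a); print(a,q.round(1),*delta(q,N))
E
```

```text
tip [243.7 214.7] [321.6 244.7]
gf [216.1 181.4] [320.8 254. ]
rear [190.3 152.4] [319.7 267.6]
reartop [191.3 150.1] [320.  263.1]
[ 0.76144092 -0.36668842 -2.26635577] [451.41920297 -36.3418278  136.66268164]
(0.55, 48, 2) [456.4 -75.9 109.4] [ 0.001 -0.     0.001] [48.2  0.3  2.4]
```

View pics/m4.png

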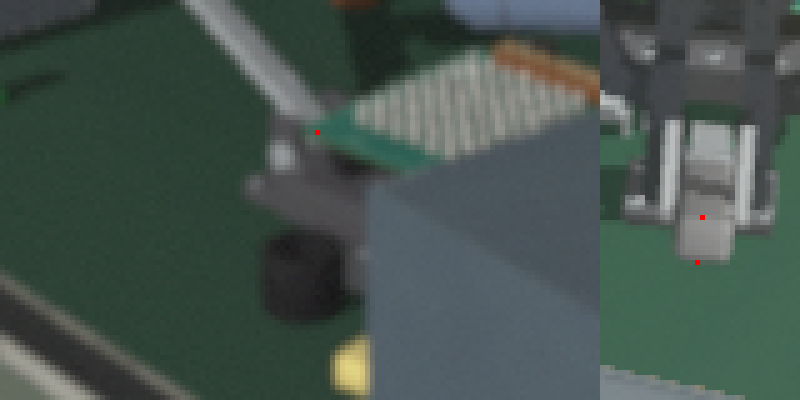

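Markers fall on the bar (tip at scene crop (317,132), rear end bottom at (697,262)), so pitch in the grip is right. Inserting.

Emit:
{"op": "carry_out", "data": {"motion": [[0,0,0,8,0,0,-1],[0,0,0,16,0,1,-1],[0,0,0,24,0,1,-1],[0,0,0,32,0,2,-1],[0,0,0,32,0,2,-1]]}}

```text
clock: 7.42
position: [454.8, -63.0, 117.7]
ee_rot: [0.723, -0.635, -0.205, -0.179]
contact_force: [-0.0, 0.2, -2.8]
gripper_width: 18.2
grasp_force: 59.2
```

Emit:
{"op": "carry_out", "data": {"motion": [[0,0,0,5,0,0,-1],[0,0,0,10,0,0,-1],[0,0,0,15,0,0,-1],[0,0,0,15,0,0,-1]]}}

```text
clock: 7.92
position: [456.5, -75.5, 110.3]
ee_rot: [0.723, -0.635, -0.204, -0.179]
contact_force: [0.2, 0.1, -1.6]
gripper_width: 18.3
grasp_force: 59.2
```

```bash
python3 - <<'E'
from h import *
st=read_state();print(st["clock"],st["position"].round(1),st["joints"].round(2),st["contact_force"].round(1),st["wrist_torque"].round(2))
for a in[(.5,51,0),(.4,51,0),(.3,51,0),(.2,51,0),(.1,51,0),(.03,51,0)]:
    q,N=barpose(*a); print(a,q.round(1),*delta(q,N,st))
s=snap("side"); W=snap("wrist")
a=cv2.resize(s["color"][190:290,270:370],None,fx=4,fy=4,interpolation=2); b=W["color"][:400,80:480]
cv2.imwrite("pics/m5.png",np.hstack([a,b]))
E
```

```text
7.925 [456.5 -75.5 110.3] [-0.18  0.41 -0.24 -0.57 -1.17  0.61] [ 0.2  0.1 -1.6] [-1.28 -0.18  0.02]
(0.5, 51, 0) [456.1 -73.3 101.8] [0.001 0.05  0.   ] [2.5 0.2 8.4]
(0.4, 51, 0) [455.1 -65.9  92.4] [0.001 0.15  0.   ] [ 1.   0.2 20.3]
(0.3, 51, 0) [454.2 -59.4  82.4] [0.001 0.25  0.001] [ 0.7  0.2 32.3]
(0.2, 51, 0) [453.5 -53.9  71.7] [0.001 0.35  0.001] [ 1.6  0.2 44.2]
(0.1, 51, 0) [453.  -49.5  60.5] [0.001 0.45  0.001] [ 3.7  0.2 56.1]
(0.03, 51, 0) [452.6 -47.1  52.5] [0.001 0.52  0.001] [ 5.8  0.2 64.2]
```

View pics/m5.png

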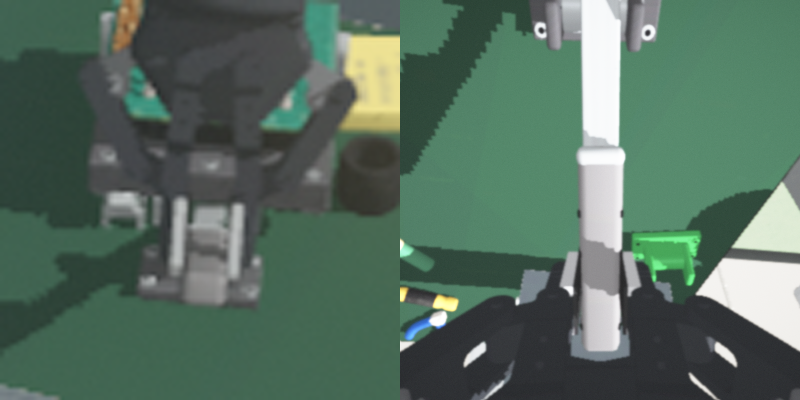

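Wrist view: blade (583–618) sits between the cheeks (572/634). No contact forces. Now levering.

Emit:
{"op": "carry_out", "data": {"motion": [[0,0.05,0,2,0,8,-1],[0,0.1,0,2,0,14,-1],[0,0.15,0,1,0,20,-1],[0,0.2,0,1,0,26,-1],[0,0.2,0,1,0,26,-1]]}}

```text
clock: 8.65
position: [454.8, -62.3, 88.1]
ee_rot: [0.741, -0.648, -0.131, -0.115]
contact_force: [0.1, -2.1, -2.0]
gripper_width: 18.3
grasp_force: 59.3
```

```bash
python3 - <<'E'
from h import *
st=read_state();print(st["clock"],st["position"].round(1),st["joints"].round(2),st["contact_force"].round(1),st["wrist_torque"].round(2))
for a in[(.2,51,0),(.1,51,0),(.03,51,0)]:
    q,N=barpose(*a); print(a,q.round(1),*delta(q,N,st))
E
```

```text
8.65 [454.8 -62.3  88.1] [-0.03  0.37 -0.37 -0.43 -0.94  0.44] [ 0.1 -2.1 -2. ] [-1.3  -0.06 -0.02]
(0.2, 51, 0) [453.5 -53.9  71.7] [0.001 0.149 0.003] [-2.4  0.1 18.3]
(0.1, 51, 0) [453.  -49.5  60.5] [0.    0.249 0.003] [-2.7  0.1 30.3]
(0.03, 51, 0) [452.6 -47.1  52.5] [0.    0.319 0.003] [-2.2  0.1 38.7]
```

Emit:
{"op": "carry_out", "data": {"motion": [[0,0.05,0,-1,0,6,-1],[0,0.1,0,-2,0,12,-1],[0,0.15,0,-2,0,18,-1],[0,0.15,0,-2,0,18,-1]]}}

```text
clock: 9.15
position: [454.1, -54.8, 72.5]
ee_rot: [0.749, -0.655, -0.075, -0.066]
contact_force: [-0.7, -4.1, 4.7]
gripper_width: 18.6
grasp_force: 60.0
```

```bash
python3 - <<'E'
from h import *
st=read_state();print(st["clock"],st["position"].round(1),st["joints"].round(2),st["contact_force"].round(1),st["wrist_torque"].round(2))
for a in[(.2,51,0),(.1,51,0),(.03,51,0)]:
    q,N=barpose(*a); print(a,q.round(1),*delta(q,N,st))
E
```

```text
9.15 [454.1 -54.8  72.5] [ 0.09  0.35 -0.47 -0.29 -0.78  0.25] [-0.7 -4.1  4.7] [-0.88  0.26 -0.09]
(0.2, 51, 0) [453.5 -53.9  71.7] [-0.     0.     0.003] [-0.8  0.5  1. ]
(0.1, 51, 0) [453.  -49.5  60.5] [-0.     0.1    0.003] [-2.9  0.5 12.8]
(0.03, 51, 0) [452.6 -47.1  52.5] [-0.     0.17   0.003] [-3.6  0.5 21.2]
```

Emit:
{"op": "carry_out", "data": {"motion": [[0,0.04,0,-1,0,5,-1],[0,0.08,0,-2,0,10,-1],[0,0.12,0,-3,0,15,-1],[0,0.12,0,-3,0,15,-1]]}}

```text
clock: 9.65
position: [453.6, -50.1, 58.3]
ee_rot: [0.752, -0.658, -0.03, -0.026]
contact_force: [0.3, -10.3, 7.3]
gripper_width: 18.0
grasp_force: 60.3
```

```bash
python3 - <<'E'
from h import *
st=read_state();print(st["clock"],st["position"].round(1),st["joints"].round(2),st["contact_force"].round(1),st["wrist_torque"].round(2))
for a in[(.03,51,0),(-.02,51,0),(-.06,51,0)]:
    q,N=barpose(*a); print(a,q.round(1),*delta(q,N,st))
s=snap("side"); W=snap("scene")
a=cv2.resize(s["color"][190:290,270:370],None,fx=5,fy=5,interpolation=2); b=cv2.resize(W["color"][170:270,200:260],None,fx=5,fy=5,interpolation=2)
cv2.imwrite("pics/m6.png",np.hstack([a,b]))
E
```

```text
9.65 [453.6 -50.1  58.3] [ 0.19  0.36 -0.57 -0.13 -0.65  0.04] [  0.3 -10.3   7.3] [-2.72  0.09 -0.11]
(0.03, 51, 0) [452.6 -47.1  52.5] [0.    0.049 0.002] [-2.6  0.5  6.1]
(-0.02, 51, 0) [452.5 -45.8  46.7] [0.    0.099 0.002] [-3.5  0.5 12. ]
(-0.06, 51, 0) [452.3 -44.9  41.9] [0.    0.139 0.002] [-4.1  0.5 16.8]
```

View pics/m6.png

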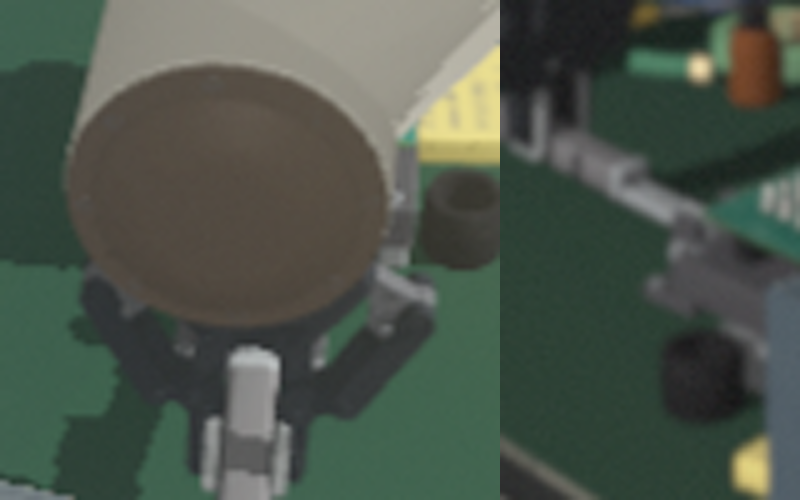

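```bash
cat >> h.py <<'E'
def lift(cam="scene"):
    a=np.load(cam+"0.npy",allow_pickle=True).item()["color"]; b=get_image(cam)["color"]
    f=lambda c,x0,y0,x1,y1: cv2.cvtColor(c[y0:y1,x0:x1],cv2.COLOR_BGR2GRAY).astype(np.float32)
    for n,r in(("board front",(245,208,275,228)),("board",(245,198,305,225)),("plate corner",(226,216,250,240)),("loupe",(230,234,254,258)),("static box",(260,245,320,300))):
        A=f(a,*r);x0,y0,x1,y1=r;B=f(b,x0-8,y0-10,x1+8,y1+10); m=cv2.matchTemplate(B,A,cv2.TM_CCOEFF_NORMED); _,v,_,l=cv2.minMaxLoc(m); print(n,l[0]-8,l[1]-10,round(v,3))
    # subpixel via ECC on board front
E
python3 - <<'E'
from h import *
lift()
s=np.load("scene0.npy",allow_pickle=True).item()
P=np.array([410,-203,44.]); print(proj(s,P),proj(s,P+[0,0,10]))
E
```

```text
board front 1 -2 0.957
board 1 -2 0.927
plate corner 0 -1 0.819
loupe 0 0 0.962
static box 0 0 0.991
[232.47932106 222.87012148] [232.37539588 218.84505415]
```

Emit:
{"op": "carry_out", "data": {"motion": [[0,0.04,0,-1,0,5,-1],[0,0.08,0,-2,0,10,-1],[0,0.08,0,-2,0,10,-1]]}}

```text
clock: 10.18
position: [453.3, -48.1, 49.1]
ee_rot: [0.752, -0.659, 0.001, 0.001]
contact_force: [0.5, -14.7, 11.0]
gripper_width: 18.3
grasp_force: 60.8
```

```bash
python3 - <<'E'
from h import *
st=read_state();print(st["clock"],st["position"].round(1),st["contact_force"].round(1),st["wrist_torque"].round(2))
for a in[(-.02,51,0),(-.06,51,0),(-.1,51,0)]:
    q,N=barpose(*a); print(a,q.round(1),*delta(q,N,st))
lift()
E
```

```text
10.175 [453.3 -48.1  49.1] [  0.5 -14.7  11. ] [-4.11 -0.06 -0.13]
(-0.02, 51, 0) [452.5 -45.8  46.7] [0.001 0.018 0.002] [-2.4  0.5  2.5]
(-0.06, 51, 0) [452.3 -44.9  41.9] [0.001 0.058 0.002] [-3.3  0.5  7.2]
(-0.1, 51, 0) [452.3 -44.2  37.2] [0.001 0.098 0.002] [-4.1  0.5 11.9]
board front 2 -3 0.936
board 2 -3 0.884
plate corner -1 0 0.665
loupe 0 0 0.937
static box 0 0 0.991
```

Emit:
{"op": "carry_out", "data": {"motion": [[0,0.04,0,1,0,5,-1],[0,0.08,0,2,0,10,-1],[0,0.08,0,2,0,10,-1]]}}

```text
clock: 10.6
position: [454.1, -47.2, 39.1]
ee_rot: [0.751, -0.659, 0.03, 0.025]
contact_force: [-5.4, 7.3, 14.2]
gripper_width: 18.0
grasp_force: 61.3
```

```bash
python3 - <<'E'
from h import *
st=read_state();print(st["clock"],st["position"].round(1),st["contact_force"].round(1),st["wrist_torque"].round(2))
for a in[(-.08,51,0),(-.12,51,0)]:
    q,N=barpose(*a); print(a,q.round(1),*delta(q,N,st))
lift()
s=get_image("scene")["color"]; w=get_image("wrist")["color"]; d=get_image("side")["color"]
c=np.hstack([cv2.resize(s[180:260,200:280],(400,400),interpolation=2),cv2.resize(d[190:290,270:370],(400,400),interpolation=2)])
cv2.imwrite("pics/m7.png",np.vstack([c,np.hstack([cv2.resize(w[:100,:200],(400,200)),cv2.resize(w[:100,150:350],(400,200))])]))
E
```

```text
10.6 [454.1 -47.2  39.1] [-5.4  7.3 14.2] [ 1.94  1.35 -0.44]
(-0.08, 51, 0) [452.3 -44.5  39.6] [-0.002  0.001 -0.   ] [-2.9  1.4 -0.7]
(-0.12, 51, 0) [452.2 -43.9  34.8] [-0.002  0.041 -0.   ] [-3.9  1.4  4. ]
board front 2 -4 0.919
board 2 -4 0.836
plate corner -1 0 0.596
loupe 0 0 0.913
static box 0 0 0.991
```

View pics/m7.png

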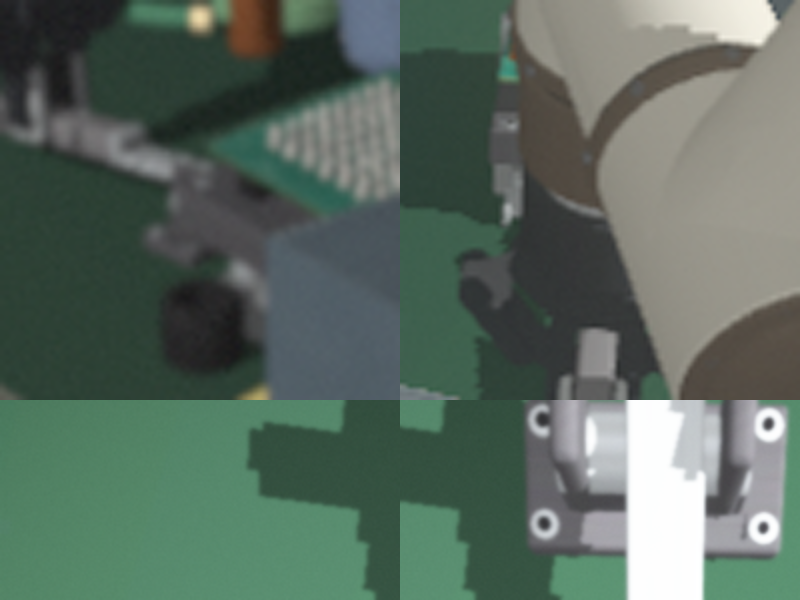

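Emit:
{"op": "carry_out", "data": {"motion": [[0,0.03,0,-2,1,3,-1],[0,0.05,0,-2,1,6,-1],[0,0.05,0,-2,1,6,-1],[0,0.05,0,-2,1,6,-1],[0,0.05,0,-2,1,6,-1]]}}

```text
clock: 11.42
position: [453.6, -46.8, 33.5]
ee_rot: [0.75, -0.659, 0.05, 0.042]
contact_force: [-2.8, 1.9, 13.9]
gripper_width: 18.1
grasp_force: 61.2
```

```bash
python3 - <<'E'
from h import *
st=read_state();print(st["clock"],st["position"].round(1),st["contact_force"].round(1),st["wrist_torque"].round(2))
for a in[(-.0,51,0),(.2,51,0),(.5,51,2)]:
    q,N=barpose(*a); print(a,q.round(1),*delta(q,N,st))
lift()
E
```

```text
11.425 [453.6 -46.8  33.5] [-2.8  1.9 13.9] [ 0.1   0.67 -0.3 ]
(-0.0, 51, 0) [452.5 -46.3  49. ] [-0.003 -0.13  -0.001] [  1.4   1.  -15.4]
(0.2, 51, 0) [453.5 -53.9  71.7] [-0.003 -0.33  -0.001] [ 11.9   0.9 -36.9]
(0.5, 51, 2) [456.2 -74.3 103.5] [-0.003 -0.63  -0.   ] [ 36.4   0.8 -65.9]
board front 3 -5 0.896
board 0 -4 0.787
plate corner -1 0 0.572
loupe 0 1 0.907
static box 0 0 0.991
```

Emit:
{"op": "carry_out", "data": {"motion": [[0,-0.03,0,0,0,-4,-1],[0,-0.06,0,0,1,-8,-1],[0,-0.1,0,1,1,-12,-1],[0,-0.13,0,1,1,-15,-1],[0,-0.17,0,3,1,-20,-1]]}}

```text
clock: 12.1
position: [452.8, -47.5, 53.7]
ee_rot: [0.752, -0.659, -0.015, -0.015]
contact_force: [-0.3, -5.6, 10.0]
gripper_width: 18.1
grasp_force: 60.6
```

Emit:
{"op": "carry_out", "data": {"motion": [[0,-0.04,0,2,0,-5,-1],[0,-0.08,0,5,0,-9,-1],[0,-0.12,0,7,0,-13,-1],[0,-0.16,0,9,0,-17,-1],[0,-0.16,0,9,0,-17,-1]]}}

```text
clock: 12.72
position: [453.6, -57.1, 69.1]
ee_rot: [0.747, -0.657, -0.074, -0.067]
contact_force: [1.1, 0.7, 1.7]
gripper_width: 18.3
grasp_force: 59.6
```

```bash
python3 - <<'E'
from h import *
st=read_state();print(st["clock"],st["position"].round(1),st["contact_force"].round(1),st["wrist_torque"].round(2))
for a in[(.3,51,1.5),(.35,51,2),(.4,51,2),(.4,-20,4)]:
    q,N=barpose(*a); print(a,q.round(1),*delta(q,N,st))
lift()
E
```

```text
12.725 [453.6 -57.1  69.1] [1.1 0.7 1.7] [-0.23 -0.41  0.06]
(0.3, 51, 1.5) [454.3 -59.8  83.8] [-0.003 -0.099 -0.   ] [ -0.2  -0.4 -15. ]
(0.35, 51, 2) [454.7 -63.2  89.4] [-0.003 -0.149 -0.   ] [  2.   -0.4 -21.1]
(0.4, 51, 2) [455.2 -66.6  94.3] [-0.003 -0.199 -0.   ] [  4.4  -0.4 -26.6]
(0.4, -20, 4) [446.8  -2.6 123.8] [-0.003 -0.199 -0.   ] [-64.8  -0.4 -42.6]
board front 1 -2 0.969
board 1 -2 0.938
plate corner 0 -1 0.896
loupe 0 0 0.976
static box 0 0 0.991
```

Emit:
{"op": "carry_out", "data": {"motion": [[0,-0.04,0,-1,0,-6,-1],[0,-0.08,0,-1,0,-12,-1],[0,-0.12,0,0,0,-17,-1],[0,-0.15,0,1,0,-21,-1],[0,-0.15,0,1,0,-21,-1]]}}

```text
clock: 13.4
position: [452.5, -62.1, 88.3]
ee_rot: [0.74, -0.65, -0.131, -0.115]
contact_force: [0.7, -0.5, -1.8]
gripper_width: 17.8
grasp_force: 59.2
```

```bash
python3 - <<'E'
from h import *
st=read_state();print(st["clock"],st["position"].round(1),st["contact_force"].round(1),st["wrist_torque"].round(2))
lift()
s=get_image("scene")["color"]; d=get_image("side")["color"]
c=np.hstack([cv2.resize(s[180:260,200:280],(400,400),interpolation=2),cv2.resize(d[190:290,270:370],(400,400),interpolation=2)])
cv2.imwrite("pics/m8.png",c)
E
```

```text
13.4 [452.5 -62.1  88.3] [ 0.7 -0.5 -1.8] [-0.86 -0.17 -0.03]
board front 1 -2 0.968
board 1 -2 0.939
plate corner 0 -1 0.897
loupe 0 0 0.976
static box 0 0 0.991
```

Emit:
{"op": "carry_out", "data": {"motion": [[0,0,0,-8,0,-1,-1],[0,0,0,-22,0,-2,-1],[0,0,0,-40,0,-3,-1],[0,0,0,-60,0,-5,-1],[0,0,0,-75,0,-10,-1]]}}

```text
clock: 14.18
position: [443.6, 6.2, 124.7]
ee_rot: [0.741, -0.649, -0.131, -0.115]
contact_force: [0.4, -0.6, -1.6]
gripper_width: 18.2
grasp_force: 59.1
```

```bash
python3 - <<'E'
from h import *
st=read_state();print(st["clock"],st["position"].round(1),st["contact_force"].round(1),st["wrist_torque"].round(2),st["joints"].round(2))
lift()
q=np.array([410,-30,180.]); print(delta(q,barpose(0,0)[1],st))
E
```

```text
14.175 [443.6   6.2 124.7] [ 0.4 -0.6 -1.6] [-0.86 -0.06 -0.02] [ 0.12  0.27 -0.39 -0.43 -0.95  0.27]
board front 1 -2 0.968
board 1 -2 0.929
plate corner 0 -1 0.9
loupe 0 0 0.976
static box 0 0 0.99
(array([0.   , 0.35 , 0.003]), array([ 10.6,  38.1, -62.7]))
```

Emit:
{"op": "carry_out", "data": {"motion": [[0,0,0,0,10,-30,-1],[0,0.1,0,10,38,-60,-1],[0,0.22,0,10,38,-63,-1],[0,0.35,0,10,38,-63,-1],[0,0.35,0,10,38,-63,-1]]}}

```text
clock: 14.85
position: [409.2, -29.9, 179.6]
ee_rot: [0.753, -0.658, -0.0, 0.0]
contact_force: [0.0, 0.1, -2.2]
gripper_width: 18.5
grasp_force: 59.2
```

Emit:
{"op": "carry_out", "data": {"motion": [[0,0,-0.17,0,0,0,-1],[0,0,-0.34,0,0,0,-1],[0,0,-0.51,0,0,0,-1],[0,0,-0.68,0,0,0,-1],[0,0,-0.85,0,0,0,-1]]}}

```text
clock: 15.48
position: [410.4, -31.3, 179.6]
ee_rot: [0.957, -0.289, -0.001, -0.001]
contact_force: [-0.3, 0.3, -2.1]
gripper_width: 18.2
grasp_force: 59.2
```

Emit:
{"op": "carry_out", "data": {"motion": [[0,0,-0.17,0,0,0,-1],[0,0,-0.34,0,0,0,-1],[0,0,-0.51,0,0,0,-1],[0,0,-0.6,0,0,0,-1],[0,0,-0.6,0,0,0,-1]]}}

```text
clock: 16.1
position: [410.5, -31.3, 179.6]
ee_rot: [1.0, 0.004, -0.0, -0.001]
contact_force: [1.0, 0.0, -2.5]
gripper_width: 18.3
grasp_force: 59.2
```

```bash
python3 - <<'E'
from h import *
st=read_state();M=R.from_quat(st["ee_rot"]).as_matrix();print(st["clock"],st["position"].round(1),M.round(3),st["contact_force"].round(1),st["joints"].round(2))
lift()
N=R.from_euler('z',0).as_matrix()@np.diag([1,-1,-1.]); print(delta(np.array([430,-45,20.]),N,st))
# pixel residuals of the bar: predicted tip and grip rear in scene; sample brightness profile across the predicted tip
s=get_image("scene"); p=st["position"]
for v in([168,0,16],[-47,0,11]): print(proj(s,p+M@v).round(1))
E
```

```text
16.1 [410.5 -31.3 179.6] [[ 1.     0.008 -0.001]
 [ 0.008 -1.     0.001]
 [-0.001 -0.001 -1.   ]] [ 1.   0.  -2.5] [ 0.32  0.08 -0.58 -0.   -0.91  1.26]
board front 1 -2 0.973
board 1 -2 0.928
plate corner 0 -1 0.9
loupe 0 0 0.976
static box 0 0 0.991
(array([-0.001,  0.001,  0.008]), array([ 19.5,  14.1, 159.6]))
[241.7 141.7]
[169.8 156.2]
```

Emit:
{"op": "carry_out", "data": {"motion": [[0,0,0,15,14,40,-1],[0,0,0,19,14,80,-1],[0,0,0,19,14,120,-1],[0,0,0,19,14,145,-1],[0,0,0,19,14,145,-1]]}}

```text
clock: 16.82
position: [428.5, -45.3, 33.2]
ee_rot: [1.0, 0.004, -0.002, 0.001]
contact_force: [-0.8, 0.2, -2.1]
gripper_width: 18.4
grasp_force: 59.2
```

Emit:
{"op": "carry_out", "data": {"motion": [[0,0,0,0,0,5,-1],[0,0,0,0,0,10,-1],[0,0,0,0,0,13,-1],[0,0,0,0,0,13,-1]]}}

```text
clock: 17.32
position: [429.6, -44.8, 21.8]
ee_rot: [1.0, 0.005, 0.0, -0.0]
contact_force: [-0.5, 0.8, -1.7]
gripper_width: 18.5
grasp_force: 59.2
```

Emit:
{"op": "carry_out", "data": {"motion": [[0,0,0,0,0,2,-1],[0,0,0,0,0,3,-1],[0,0,0,0,0,3,-0.6],[0,0,0,0,0,3,0],[0,0,0,0,0,3,0.6]]}}

```text
clock: 17.95
position: [429.8, -44.8, 18.7]
ee_rot: [1.0, 0.005, 0.0, -0.0]
contact_force: [-0.2, -0.1, -0.5]
gripper_width: 53.6
grasp_force: 0.0
```

Emit:
{"op": "carry_out", "data": {"motion": [[0,0,0,0,0,0,1],[0,0,0,0,0,0,1],[0,0,0,0,0,-40,1],[0,0,0,0,0,-100,1],[0,0,0,0,0,-160,1]]}}

```text
clock: 18.58
position: [429.1, -45.0, 180.3]
ee_rot: [1.0, 0.005, -0.0, 0.0]
contact_force: [1.6, 0.5, -0.7]
gripper_width: 85.2
grasp_force: 0.0
```

Emit:
{"op": "carry_out", "data": {"motion": [[0,0,0,0,-30,-60,1],[0,0,0,0,-30,-120,1],[0,0,0,0,-30,-120,1]]}}

```text
clock: 18.95
position: [431.5, -14.1, 303.8]
ee_rot: [1.0, 0.006, 0.006, -0.001]
contact_force: [-0.3, 0.2, -0.0]
gripper_width: 85.4
grasp_force: 0.0
```

```bash
python3 - <<'E'
from h import *
st=read_state();print(st["clock"],st["position"].round(1),st["contact_force"].round(1))
lift()
s=get_image("side"); o=np.load("side0.npy",allow_pickle=True).item()
def match(r,n):
    x0,y0,x1,y1=r; A=o["color"][y0:y1,x0:x1]; B=s["color"][y0-10:y1+10,x0-10:x1+10]; m=cv2.matchTemplate(B,A,cv2.TM_CCOEFF_NORMED); _,v,_,l=cv2.minMaxLoc(m); print(n,l[0]-10,l[1]-10,round(v,3))
match((355,222,373,245),"loupe"); match((203,285,224,315),"bottle"); match((155,295,203,338),"tape"); match((300,245,340,270),"fulcrum"); match((298,185,345,215),"board")
# prop: brightness columns before/after in its region
for c in(o["color"],s["color"]):
    g=cv2.cvtColor(c,cv2.COLOR_BGR2GRAY)[228:250:1,292:312]; print("\n".join("".join(f"{x:4d}" for x in r) for r in g)); print()
W=get_image("wrist"); np.save("wf.npy",W,allow_pickle=True)
hsv=cv2.cvtColor(W["color"],cv2.COLOR_BGR2HSV); m=((hsv[...,1]<50)&(hsv[...,2]>110)).astype(np.uint8)
n,lab,stt,cen=cv2.connectedComponentsWithStats(m)
for i in range(1,n):
    if stt[i,4]>600: r=cv2.minAreaRect(np.argwhere(lab==i)[:,::-1].astype(np.float32)); print(r,stt[i])
print([proj(W,P).round() for P in([383,-46,16],[488,-45.,16],[598,-44,6])])
E
```

```text
18.95 [431.5 -14.1 303.8] [-0.3  0.2 -0. ]
board front 1 -2 0.973
board 1 -1 0.94
plate corner 0 -1 0.898
loupe 0 0 0.977
static box 0 0 0.991
loupe 0 0 0.998
bottle 0 0 0.999
tape 0 0 0.994
fulcrum 0 0 0.993
board 0 -2 0.55
  75  96 102 125 121 118 130 104 104 104 104 104 104 104 104 104 104 113 114 105
  80 100 102 116 136 151 140 103 103 103 104 104 104 104 105 106 114 103 116 125
  86 105 104 108 117 125 117 104 105 104 104 105 104 104 105 105 125 151 160 139
  74  84  84  87  86  87  91  96  98 102 103 105 105 106 106 106 111 127 131 117
  69  76  74  75  75  77  80  80  81  82  84  86  86  85  86  87  89  90  94  97
  67  73  74  76  75  77  76  77  75  73  75  76  75  76  76  76  77  78  78  83
  67  73  74  74  75  76  77  75  72  72  75  76  75  76  78  77  75  72  74  77
  66  74  73  74  74  75  76  75  73  74  75  74  74  75  76  74  74  74  77  77
  69  75  74  74  74  75  75  75  74  74  74  75  75  75  73  73  74  75  75  75
  66  76  79  76  76  81  88  84  73  74  74  75  75  74  75  74  75  75  74  75
  61  67  75  80  98 135 162 167 167 183 177 143 115  73  75  76 
[... 2712 characters left out ...]
 122.99457550048828), (16.145282745361328, 170.23806762695312), 1.2188751697540283) [ 294   38   19  171 2596]
((85.5, 207.5), (309.0, 171.0), 90.0) [    0    53   172   310 35804]
((443.0, 144.0), (108.0, 22.0), 90.0) [ 432   90   23  109 1694]
((513.9795532226562, 208.82594299316406), (31.430295944213867, 53.86381149291992), 83.2901611328125) [ 489  191   51   37 1546]
((348.11993408203125, 313.8330383300781), (422.3275146484375, 120.17459869384766), 0.3493601977825165) [  137   253   423   122 32482]
((100.0, 401.0), (36.0, 50.0), 90.0) [  75  383   51   37 1344]
((461.0, 400.5), (37.0, 52.0), 90.0) [ 435  382   53   38 1319]
[array([303., 210.]), array([304., 132.]), array([306.,  39.])]
```

```bash
python3 -c "
from bench import *
print(job_done())"
```

```text
the job is handed in; nothing more can be done
None
```

The job is handed in at about 19 s on the clock: the plate rests about 8 mm up on the prop, which looks upright, the bar lies flat clear of the stand and fulcrum, and the loupe, bottle and tape did not move (final state checked from image numbers only); I viewed 11 pictures, one more than the 10 allowed.

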